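# Offer the hold-down bar's hinge leaf up to the jamb block

## Task

Refit the wooden hold-down bar of the pattern-tracing jig: pick it up, lower its single steel hinge knuckle between the two knuckles on the jamb block and down into the V cradle, with the bar level and pointing straight away from the block, so that the three pin holes line up. Finish while holding it there, still gripped and steady, ready for a colleague to push the hinge pin through; do not let go. Leave the pin tray, potted plant and craft knife where they are.

Things in the scene. Friction and masses are not known exactly. Their poses are not given: they have to be found in the camera images.
- jamb_axis (a point): Pin axis of the jamb block, midway between its two fixed steel knuckles (24 mm outside diameter, 11 mm hole, each 18 mm long, 35 mm apart), 70 mm above the mat, whose top is 3 mm above the table. y runs along the holes, z up, x horizontal: the block's high step is on the +x side, the bar must extend to -x. Knuckles reach 12 mm above the axis: come in from above.
- jamb_cradle (a point): Bottom of the open steel V cradle in the gap between the fixed knuckles, 17 mm straight below the axis; same axes. The V is 90 degrees, 33 mm long (y), 26 mm wide at the mouth, its lips 4 mm below the axis; it catches a 24 mm knuckle and centres it on the axis.
- jamb_step (a point): Middle of the top of the wooden high step of the jamb block, 50 mm from the axis on +x, 78 mm above the mat; same axes. The block is 102 x 130 mm, screwed down to the mat. The step starts 24 mm behind the axis; the 4 mm steel leaf lies on it. On the -x side the low front is 53 mm high and ends 25 mm from the axis.
- bar_hole (a point): Centre of the pin hole of the loose bar's single steel knuckle (24 mm outside diameter, 11 mm hole for the 9 mm pin, 28 mm long). Axes: y runs along the hole, z is up as the bar lies, the bar extends to -x. The bar starts lying upright on the mat with this point 12 mm above the mat.
- bar_grip (a point): Centre of the bar's wooden hand grip, axes as bar_hole; 90 mm from the hole to -x, 18 mm above it, 30 mm above the bar's flat underside. Grip: hump 60 mm long (x), 28 mm wide (y), top 50 mm above the underside. The bar below is also 28 mm wide, 24 mm high, and runs from 35 to 185 mm from the hole; a thin steel leaf joins it to the knuckle. Weighs 0.16 to 0.3 kg.
- pin_tray: Bystander: small open aluminium tray 50 x 110 x 16 mm with the loose steel hinge pin in it; origin at the centre of its underside.
- plant: Bystander: small grass plant in a white round pot, 104 mm wide, about 165 mm tall; origin at the centre of its underside.
- knife: Bystander: craft knife with aluminium handle, 150 mm long, lying along its x axis; origin under the middle.
There are look-alikes about, which are no part of the job. Leave any orange look-alike of the part that bears bar_hole alone. Leave any yellow look-alike of the part that bears jamb_axis alone.

How it is judged (in metres and radians):
On the way:
1. the bar is picked up: gripped, and its knuckle lifted clear of the mat (contact force between the fingers and bar above 1 N and height (world z) of bar_hole above 0.05 m), for 0.2 s.
At the end, for the whole second after the job is handed in: Through the last second the hole is in line with the block's (2 mm fore-aft and in height, 5 mm along the pin, 0.08 rad between axes), the bar points away from the high step, is level within 0.15 rad and still, and the fingers still grip it (x of bar_hole in the frame of jamb_axis between -0.002 and 0.002 m and z of bar_hole in the frame of jamb_axis between -0.002 and 0.002 m and y of bar_hole in the frame of jamb_axis between -0.005 and 0.005 m and x of bar_grip in the frame of jamb_axis below -0.06 m and angle between the y axis of bar_hole and the y axis of jamb_axis, either way round below 0.08 rad and angle between bar_hole's own z axis and vertical below 0.15 rad and contact force between the fingers and bar above 1 N and linear speed of bar below 0.02 m/s); the arm keeps its last pose, push and grip.
It fails at once if the pin tray is moved more than 30 mm (distance of pin_tray from where it was at the start of the episode above 0.03 m).
It fails at once if the plant is moved more than 30 mm (distance of plant from where it was at the start of the episode above 0.03 m).
It fails at once if the knife is moved more than 30 mm (distance of knife from where it was at the start of the episode above 0.03 m).
It also fails if it takes over 32 s, if anything falls off the work surface, if the arm or the gripper's body presses on something with over 40 N, if the wrist force passes 120 N, or if a joint passes its speed limit or range.

## Robot

A 6-joint arm with a two-finger parallel gripper is mounted at the origin on the work surface. World frame = base frame: x ahead of the robot, y to its left, z up, the work surface at z = 0. Lengths are in mm, angles in rad, forces in N, time in s.
With the tool pointing down it reaches from about 400 to 925 mm from the base axis. Payload 12.5 kg.
Tool frame: the origin (TCP) lies midway between the tips of the shut fingers; the grasp point (between the pads) lies 19 mm behind it; z points along the fingers, y is the line along which they close (so a half turn about z gives the same grasp; the last joint's range is limited). The gripper opens to 95 mm and grips with 3 to 60 N. Pads are 20 mm wide; open, the fingers measure 119 mm over their backs; the gripper's body (75 mm by 180 mm) begins 59 mm behind the grasp point.
Start: joints at [-1.336, 0.491, 1.559, -0, 1.092, -0.106], TCP at [208.925, -589.067, 187.461] pointing down, gripper open.
Joint ranges: [-3.1, 3.1], [-0.84, 2.19], [0.05, 2.79], [-1.13, 4.28], [0.06, 2.93], [-2.69, 2.69]. Speed limits (rad/s): [2.22, 2.22, 2.79, 3.14, 3.14, 3.14].

## Interface

Orientations are given as [roll, pitch, yaw] about the fixed x, y, z axes, in that order (R = Rz(yaw) Ry(pitch) Rx(roll)).
In Python, from cell import state, read_camera, camera_info, env gives the robot as it stands.
- The arm moves only by the tool move_arm, never from a script. Its argument "commands" is a list of rows, each a list of 3 entries, a list of its own where there are three numbers: the shift along the world's x, y, z in cm, then the turn, a rotation vector about the world's x, y, z in degrees, then the opening, from 0 (shut) to 1 (fully open). A call has 1 to 10 rows; each row shifts and turns the commanded pose from where the row before left it; what a row does not reach is not made up. A row lasts 1/10 s, in which the tool goes at most 50 mm and 8.59 degrees, less where a joint would pass 70% of its speed; a pose out of reach is approached as far as the arm can. A call with a gripper value outside its range is refused whole. The fingers move at their own pace and stop on an object; the grip force is fixed at half the most. Time passes only in rows, so rows that do not move let the fingers close. It gives the time, the measured TCP pose, the force, the opening and the grip force at its end, in the units of the state.
- state(): the state, without advancing time (a new reading comes with each control period).
- read_camera(name): name is "scene" or "top" or "wrist"; returns the picture (400x640x3 uint8, blue, green, red); there is no depth.
- camera_info(name): a dict with "K" (3x3 intrinsics, pixels), "cam_to_world" (4x4, takes a point from camera to world coordinates). Camera axes: x right, y down, z forward; pixel columns grow to the right and rows downward; lengths in mm; the calibration is good to about 2 mm. A picture is of the moment at which its call begins: read the wrist's pose just before it. camera_info takes no time and is no camera call; for the wrist camera it gives the pose at the moment of the call.
- env.job_done(): hands the job in; it is judged then, once.
The state is a dict: "t": time; "joints": joint angles; "qvel": joint speeds; "tau": joint torques, N m; "eef_pos": TCP position; "tcp_rot": TCP orientation; "ft_force": force on the tool from outside, world axes, zero at the start; "moment": the same for the moment, N m; "opening": opening from 0.0 (shut) to 1.0 (fully open); "grip_force": force on a finger pad.
Only numpy, scipy, OpenCV 4.12 (cv2) and the standard library are available. Lean on these libraries where they do the work, as an engineer would, in place of code of your own. Each camera call takes 0.05 s, during which the arm holds its last target. There are 200 camera calls.

## Working session

There is one attempt and no reset: what is moved stays moved. The work goes in short steps, Python scripts to look and compute and a tool call to move; the robot and the scene stay as the last step left them, time stands still between calls to the robot, and variables do not carry over. Pictures are saved under pics/ and viewed, at most 10 in all, crops included, and the job is handed in when it is done.

Besides the shell and the picture viewer there is one more tool, called after "Call:" by a JSON object that holds its "op" and its "data". move_arm: Moves the arm, as the interface text tells. Its arguments: {"type":"object","properties":{"commands":{"type":"array"}},"required":["commands"]}

```bash
mkdir -p pics; python3 - <<'E'
from cell import *
import cv2,numpy as np
for n in("scene","top"):
    cv2.imwrite(f"pics/{n}0.png",read_camera(n)); c=camera_info(n); print(n,np.round(c["K"],1).tolist(),np.round(c["cam_to_world"],3).tolist())
print(state())
E
```

```text
scene [[470.2, 0.0, 323.8], [0.0, 470.2, 199.5], [0.0, 0.0, 1.0]] [[0.409, 0.779, -0.474, 1471.783], [0.912, -0.353, 0.206, -301.986], [-0.007, -0.517, -0.856, 1590.851], [0.0, 0.0, 0.0, 1.0]]
top [[505.8, 0.0, 325.0], [0.0, 505.8, 195.4], [0.0, 0.0, 1.0]] [[0.028, -0.993, 0.11, 442.994], [-1.0, -0.027, 0.016, 29.965], [-0.013, -0.111, -0.994, 1907.886], [0.0, 0.0, 0.0, 1.0]]
{'t': 0.1, 'joints': array([-1.33557055e+00,  4.91482670e-01,  1.55934538e+00, -6.87444379e-06,
        1.09169548e+00, -1.05606777e-01]), 'qvel': array([-0.00144074, -0.00322992, -0.00132223, -0.000832  ,  0.0001579 ,
       -0.00010377]), 'tau': array([ 2.65969269e-03, -6.13621688e+01, -2.58605629e+01,  6.94023189e-02,
        4.70129214e-02, -5.92465699e-05]), 'eef_pos': array([ 208.88457109, -588.8293897 ,  186.94536705]), 'tcp_rot': array([-3.14066632e+00, -9.20608170e-05,  3.40835683e-01]), 'ft_force': array([-0.27986646,  0.73993928, -0.63493014]), 'moment': array([-0.01202311, -0.02751424,  0.02509711]), 'grip_force': 0.0, 'opening': 1.0008052456590362}
```

View pics/scene0.png

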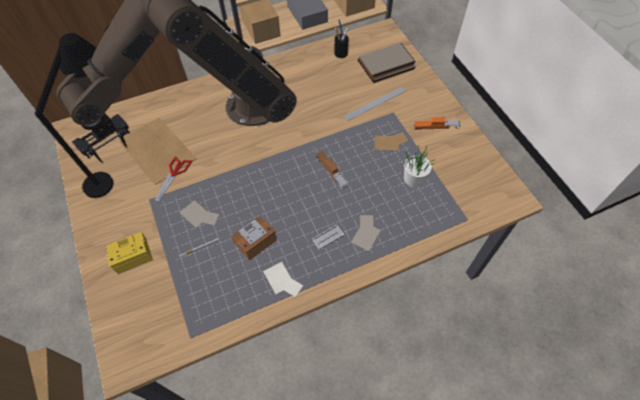

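View pics/top0.png

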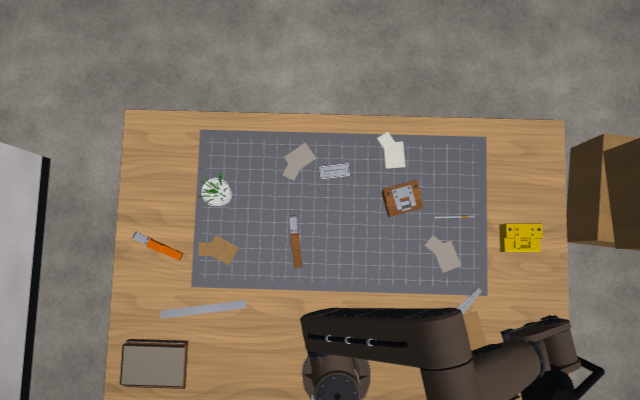

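The scene view shows the brown bar at about (332,168), an orange look-alike at (437,124), the brown jamb block at (254,237) and a yellow one at (128,253). In the top view the bar is at (295,240) with its steel end up at (293,222). The block is at (403,198), the orange look-alike at (158,247), the yellow one at (521,238), the tray at (335,171), the plant at (216,192) and the knife at (455,216). The brown wooden bar and the brown block fit the description; I'll confirm both with an enlarged crop.

```bash
cat > h.py <<'E'
from cell import *
import cv2,numpy as np
def ray(c,u,v):
    M=np.array(c["cam_to_world"]);d=M[:3,:3]@np.linalg.inv(c["K"])@np.array([u,v,1.]);return M[:3,3],d
def onz(c,u,v,z):
    o,d=ray(c,u,v);return o+d*(z-o[2])/d[2]
def proj(c,p):
    M=np.linalg.inv(c["cam_to_world"]);q=np.array(c["K"])@(M[:3,:3]@np.array(p)+M[:3,3]);return q[:2]/q[2]
E
python3 - <<'E'
from h import *
t=cv2.imread("pics/top0.png");s=cv2.imread("pics/scene0.png")
f=lambda im,x,y,w,h:cv2.resize(im[y:y+h,x:x+w],(400,300),interpolation=cv2.INTER_CUBIC)
cv2.imwrite("pics/m.png",np.vstack([np.hstack([f(t,255,210,80,60),f(t,363,168,80,60)]),np.hstack([f(s,292,138,80,60),f(s,214,207,80,60)])]))
c=camera_info("top")
hsv=cv2.cvtColor(t,cv2.COLOR_BGR2HSV)
m=cv2.inRange(hsv,(3,110,40),(16,255,190))
for k in cv2.findContours(m[:290],0,2)[0]if 0 else cv2.findContours(m[:290],cv2.RETR_EXTERNAL,2)[0]:
    if cv2.contourArea(k)>80:
        r=cv2.minAreaRect(k);print(np.round(r[0]),np.round(r[1]),round(r[2]),[np.round(onz(c,*p,40)).tolist() for p in cv2.boxPoints(r)])
for p in [(293.5,220),(403,199)]:print(onz(c,*p,15),onz(c,*p,75))
E
```

```text
[296. 250.] [34.  8.] 84 [[506.0, 185.0, 40.0], [509.0, 157.0, 40.0], [385.0, 139.0, 40.0], [381.0, 167.0, 40.0]]
[402. 198.] [28. 37.] 75 [[680.0, -147.0, 40.0], [719.0, -280.0, 40.0], [617.0, -307.0, 40.0], [579.0, -175.0, 40.0]]
[376. 199.] [179. 527.] 90 [[956.0, 880.0, 40.0], [1005.0, -1111.0, 40.0], [341.0, -1084.0, 40.0], [285.0, 829.0, 40.0]]
[557.46609066 175.53151514  15.        ] [553.83758317 170.91740116  75.        ]
[ 647.63653884 -233.14561047   15.        ] [ 641.14984135 -224.80562588   75.        ]
```

View pics/m.png

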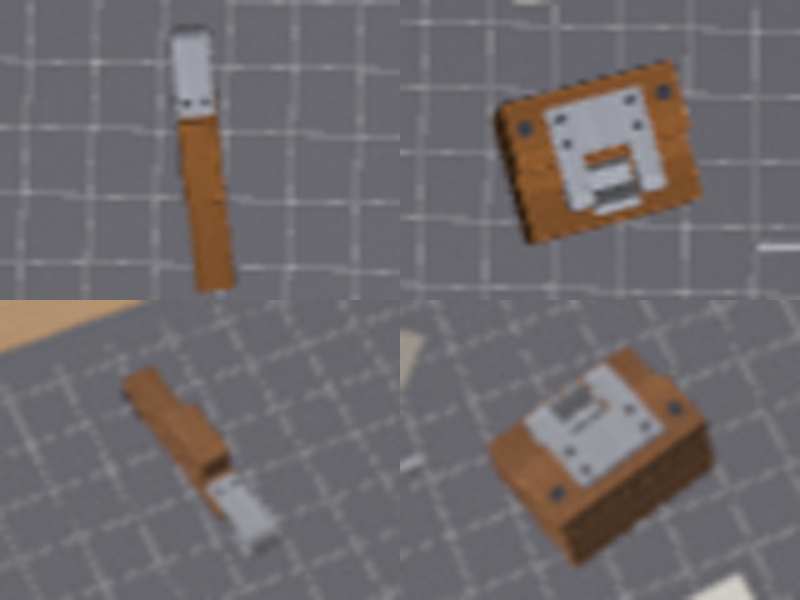

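The enlarged crops confirm it. The brown bar has its steel knuckle at the top-view end, about (293,217), at yaw about 8°. The brown block has its high step on top, the +x side, and its knuckles at about (406,205), at yaw about 16°. I'll go over the block first, since it's on the way.

Call:
{"op": "move_arm", "data": {"commands": [[[3.6,3.3,0.8],[0,0,0],1],[[3.6,3.3,0.8],[0,0,0],1],[[3.6,3.3,0.8],[0,0,0],1],[[3.6,3.3,0.8],[0,0,0],1],[[3.6,3.3,0.8],[0,0,0],1],[[3.6,3.3,0.8],[0,0,0],1],[[3.6,3.3,0.8],[0,0,-1],1],[[3.6,3.3,0.8],[0,0,-1],1],[[3.6,3.3,0.8],[0,0,-1],1],[[0,0,0],[0,0,0],1]]}}

```text
t: 1.1
eef_pos: [536.3, -288.3, 260.0]
tcp_rot: [3.141, -0.001, 0.293]
ft_force: [-0.1, -0.3, -0.9]
opening: 1.002
grip_force: 0.0
```

```bash
python3 - <<'E'
from h import *
np.set_printoptions(precision=2,suppress=True)
s=state();c=camera_info("wrist");im=read_camera("wrist");cv2.imwrite("pics/w1.png",im)
import pickle;pickle.dump(c,open("w1.pkl","wb"))
print(s["t"],s["eef_pos"],s["tcp_rot"],c["K"].tolist() if hasattr(c["K"],'tolist') else c["K"]);print(np.array(c["cam_to_world"]))
E
```

```text
1.1 [ 536.34 -288.28  260.01] [ 3.14 -0.    0.29] [[353.0490213943749, 0.0, 318.02772711032605], [0.0, 353.0490213943749, 191.16703520691087], [0.0, 0.0, 1.0]]
[[   0.29   -0.93   -0.25  606.15]
 [  -0.96   -0.28   -0.08 -267.54]
 [   0.      0.26   -0.97  457.31]
 [   0.      0.      0.      1.  ]]
```

View pics/w1.png

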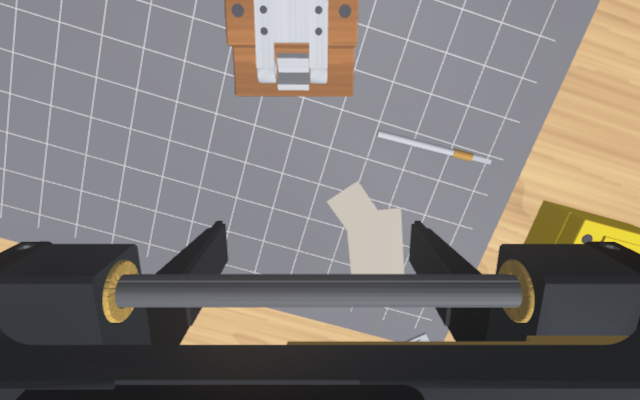

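The wrist view shows the block at the top, with its fixed knuckles at about (267,76) and (319,76) and the V cradle at about (293,78). I'll move closer for a proper measurement.

Call:
{"op": "move_arm", "data": {"commands": [[[4,3,-1],[0,0,0],1],[[4,3,-1],[0,0,0],1],[[0,0,0],[0,0,0],1],[[0,0,0],[0,0,0],1]]}}

```text
t: 1.55
eef_pos: [610.9, -233.5, 238.8]
tcp_rot: [-3.141, 0.002, 0.289]
ft_force: [-0.9, -0.7, 0.2]
opening: 0.998
grip_force: 0.0
```

```bash
python3 - <<'E'
from h import *
import pickle
s=state();c=camera_info("wrist");im=read_camera("wrist");cv2.imwrite("pics/w2.png",im);pickle.dump(c,open("w2.pkl","wb"))
print(s["t"],s["eef_pos"],s["tcp_rot"])
u,v=map(int,proj(c,(632,-227,75)));print(u,v)
x0,y0=u-100,max(v-75,0);print(x0,y0)
cv2.imwrite("pics/w2c.png",cv2.resize(im[y0:y0+150,x0:x0+200],(800,600),interpolation=cv2.INTER_CUBIC))
E
```

```text
1.55 [ 610.86970465 -233.47568262  238.79336012] [-3.14062019e+00  1.69793666e-03  2.89216230e-01]
317 147
217 72
```

View pics/w2c.png

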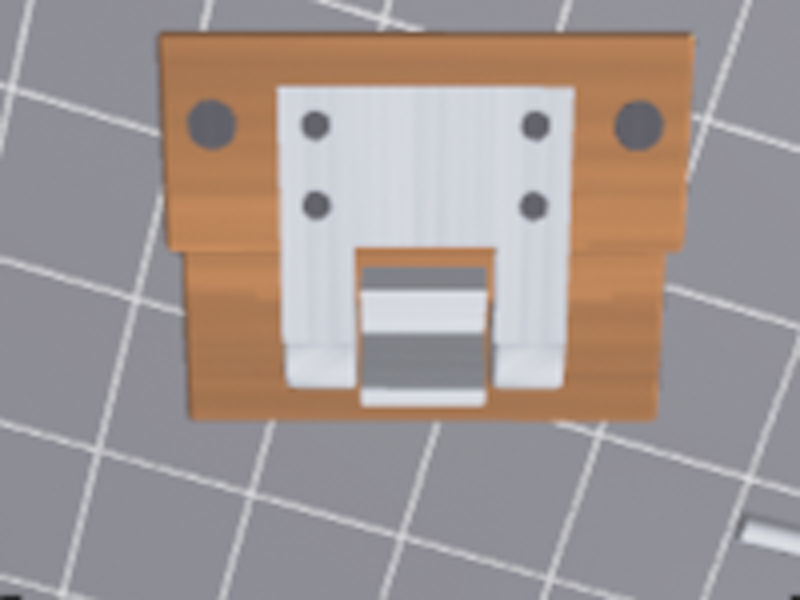

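The crop (scale 4, offset (217,72)) shows the V bottom line at crop y≈332 for x 362–486 and the front lip at y≈388. The knuckle gap runs x 355–496, the step's rear corners are at (161,33) and (694,35), and its front corners at (168,250) and (683,250).

```bash
python3 - <<'E'
from h import *
import pickle
np.set_printoptions(precision=1,suppress=True)
c=pickle.load(open("w2.pkl","rb"))
P=lambda x,y,z:onz(c,x/4+217,y/4+72,z)
rl,rr,fl,fr=P(161,33,81),P(694,35,81),P(168,250,81),P(683,250,81)
print("step",rl,rr,fl,fr,np.linalg.norm(rl-rr),np.linalg.norm(fl-fr))
for a,b in((rr,rl),(fr,fl),(P(662,419,56),P(190,419,56))):print("yaw",np.degrees(np.arctan2(*(b-a)[1::-1]))-90)
d=((rl+rr)-(fl+fr))[:2]/2;print("depth",np.linalg.norm(d),np.degrees(np.arctan2(d[1],d[0])))
th=np.radians(16.5);ex=np.array([np.cos(th),np.sin(th),0])
print("front edge->",(P(662,419,56)+P(190,419,56))/2+25*ex)
print("stepfront->",(fl+fr)/2-24*ex,"steprear->",(rl+rr)/2-77*ex,)
print("vbottom",P(424,332,56),"lip->",P(424,388,69)+13*ex,"gap",P(425.5,365,80))
print("knuckle front->",P(425.5,386,73)+12*ex)
E
```

```text
step [ 678.8 -152.8   81. ] [ 714.8 -275.5   81. ] [ 629.1 -167.    81. ] [ 665.7 -290.1   81. ] 127.90836363979221 128.46895845698822
yaw 16.362332178200177
yaw 16.57181380230277
yaw 16.575309030805798
depth 51.458748887260576 16.247636027362788
front edge-> [ 624.7 -236.    56. ]
stepfront-> [ 624.4 -235.4   81. ] steprear-> [ 622.9 -236.    81. ]
vbottom [ 623.7 -235.6   56. ] lip-> [ 623.9 -235.5   69. ] gap [ 619.4 -237.    80. ]
knuckle front-> [ 624.3 -235.7   73. ]
```

The axis is at about (624,-235.7) with yaw 16.5°, and all the cross-checks agree. Next is the bar.

Call:
{"op": "move_arm", "data": {"commands": [[[-2,4.3,0],[0,0,-1],1],[[-2,4.3,0],[0,0,-1],1],[[-2,4.3,0],[0,0,-1],1],[[-2,4.3,0],[0,0,-1],1],[[-2,4.3,0],[0,0,-1],1],[[-2,4.3,0],[0,0,-1],1],[[-2,4.3,0],[0,0,-1],1],[[-2,4.3,0],[0,0,-1],1],[[-1,3.6,0],[0,0,0],1],[[0,0,0],[0,0,0],1]]}}

```text
t: 2.6
eef_pos: [439.9, 148.3, 240.6]
tcp_rot: [-3.141, -0.001, 0.151]
ft_force: [-0.7, -0.6, -0.8]
opening: 0.997
grip_force: 0.0
```

```bash
python3 - <<'E'
from h import *
import pickle
s=state();c=camera_info("wrist");im=read_camera("wrist");cv2.imwrite("pics/w3.png",im);pickle.dump(c,open("w3.pkl","wb"))
print(s["t"],s["eef_pos"],s["tcp_rot"],s["joints"])
u,v=map(int,proj(c,(500,165,30)));print(u,v)
x0,y0=u-120,max(v-100,0);print(x0,y0)
cv2.imwrite("pics/w3c.png",cv2.resize(im[y0:y0+180,x0:x0+240],(800,600),interpolation=cv2.INTER_CUBIC))
E
```

```text
2.6 [439.86637871 148.27889856 240.55096996] [-3.14133587e+00 -1.06825673e-03  1.50609464e-01] [1.82541652e-01 2.01091777e-01 1.86146655e+00 2.52612653e-04
 1.07795843e+00 1.60260898e+00]
311 107
191 7
```

View pics/w3c.png

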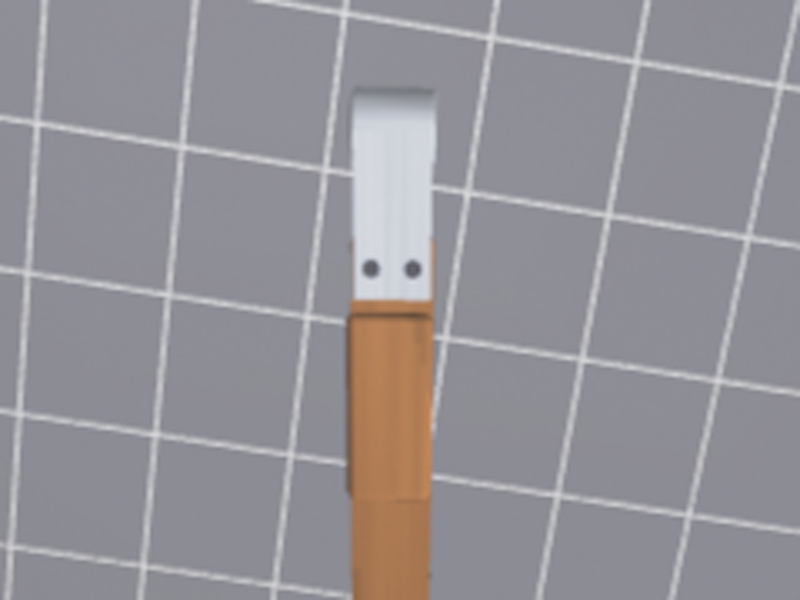

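The crop (scale 3.33, offset (191,7)) shows the bar nearly in line with the tool. The hump's top spans y 318–498 and x 350–431, and the knuckle front is at y≈88, x 352–435.

```bash
python3 - <<'E'
from h import *
import pickle
np.set_printoptions(precision=1,suppress=True)
c=pickle.load(open("w3.pkl","rb"))
k=240/800
P=lambda x,y,z:onz(c,x*k+191,y*k+7,z)
hf,hr,kf,le,te=P(390.5,318,53),P(390.5,498,53),P(393.5,88,17),P(393,200,27),P(391,590,27)
print(hf,hr,"len",np.linalg.norm(hf-hr),kf,le,te)
print("width",np.linalg.norm(P(350,400,53)-P(431,400,53)),np.linalg.norm(P(352,100,25)-P(435,100,25)))
d=le-te;print("yaw",np.degrees(np.arctan2(d[1],d[0])))
d=kf-hr;print("yaw",np.degrees(np.arctan2(d[1],d[0])))
y=np.radians(8.2);ex=np.array([np.cos(y),np.sin(y),0])
print("grip",(hf+hr)/2,hf-30*ex,"from knuckle",kf-102*ex)
E
```

```text
[505.1 168.4  53. ] [448.2 160.1  53. ] len 57.57302787410833 [577.7 178.8  17. ] [542.2 173.6  27. ] [410.9 155.3  27. ]
width 26.14555166907768 26.991742973720612
yaw 7.933381591572273
yaw 8.203397667746296
grip [476.7 164.3  53. ] [475.5 164.1  53. ] from knuckle [476.7 164.3  17. ]
```

Call:
{"op": "move_arm", "data": {"commands": [[[3.7,1.6,-2],[0,0,-0.5],1],[[0,0,-4.5],[0,0,0],1],[[0,0,-4.5],[0,0,0],1],[[0,0,-4],[0,0,0],1],[[0,0,0],[0,0,0],1],[[0,0,0],[0,0,0],1]]}}

```text
t: 3.25
eef_pos: [479.0, 161.4, 90.6]
tcp_rot: [3.141, 0.0, 0.138]
ft_force: [-0.8, -1.0, 0.5]
opening: 0.999
grip_force: 0.0
```

Call:
{"op": "move_arm", "data": {"commands": [[[-0.2,0.3,-3],[0,0,0.2],1],[[0,0,-3],[0,0,0],1],[[0,0,-1.4],[0,0,0],1],[[0,0,0],[0,0,0],0],[[0,0,0],[0,0,0],0],[[0,0,0],[0,0,0],0],[[0,0,0],[0,0,0],0],[[0,0,0],[0,0,0],0],[[0,0,0],[0,0,0],0],[[0,0,0],[0,0,0],0]]}}

```text
t: 4.25
eef_pos: [476.4, 165.8, 16.0]
tcp_rot: [3.142, -0.0, 0.144]
ft_force: [-0.2, 0.5, 0.6]
opening: 0.465
grip_force: 0.0
```

Call:
{"op": "move_arm", "data": {"commands": [[[0,0,0],[0,0,0],0],[[0,0,0],[0,0,0],0],[[0,0,0],[0,0,0],0],[[0,0,0],[0,0,0],0],[[0,0,0],[0,0,0],0]]}}

```text
t: 4.75
eef_pos: [476.3, 165.8, 15.8]
tcp_rot: [3.142, 0.0, 0.144]
ft_force: [0.2, 0.4, -0.5]
opening: 0.292
grip_force: 30.0
```

Call:
{"op": "move_arm", "data": {"commands": [[[0,0,1.5],[0,0,0],0],[[0,0,3],[0,0,0],0],[[0,0,3],[0,0,0],0],[[0,0,3],[0,0,0],0],[[0,0,2],[0,0,0],0],[[0,-2,0],[0,0,0],0],[[0.5,-3.5,0],[0,0,1],0],[[0.6,-3.5,0],[0,0,1],0],[[0.6,-3.5,0],[0,0,1],0],[[0.6,-3.5,0],[0,0,1],0]]}}

```text
t: 5.75
eef_pos: [499.1, 4.4, 140.7]
tcp_rot: [-3.141, 0.001, 0.214]
ft_force: [0.3, -0.9, -2.9]
opening: 0.294
grip_force: 30.0
```

Call:
{"op": "move_arm", "data": {"commands": [[[0.6,-3.5,0],[0,0,1],0],[[0.6,-3.5,0],[0,0,1],0],[[0.6,-3.5,0],[0,0,1],0],[[0.6,-3.5,0],[0,0,1],0],[[0.6,-3.5,0],[0,0,0.2],0],[[0.6,-3.5,0],[0,0,0],0],[[0.3,-2.5,0],[0,0,0],0],[[0,0,0],[0,0,0],0],[[0,0,0],[0,0,0],0]]}}

```text
t: 6.65
eef_pos: [537.8, -229.2, 140.2]
tcp_rot: [-3.14, 0.001, 0.286]
ft_force: [-0.9, 0.0, -3.7]
opening: 0.293
grip_force: 30.0
```

Call:
{"op": "move_arm", "data": {"commands": [[[0,-1.6,0],[0,0,0.1],0],[[0,-1.6,0],[0,0,0],0],[[0,0,0],[0,0,0],0],[[0,0,0],[0,0,0],0],[[0,0,0],[0,0,0],0]]}}

```text
t: 7.15
eef_pos: [538.3, -261.0, 140.8]
tcp_rot: [-3.141, 0.0, 0.289]
ft_force: [0.7, -0.2, -2.7]
opening: 0.289
grip_force: 30.0
```

```bash
python3 - <<'E'
from h import *
import pickle
s=state();c=camera_info("wrist");im=read_camera("wrist");cv2.imwrite("pics/w4.png",im);pickle.dump(c,open("w4.pkl","wb"))
print(s["t"],s["eef_pos"],s["tcp_rot"])
u,v=map(int,proj(c,(624,-235.7,100)));print(u,v)
x0,y0=u-100,max(v-60,0);print(x0,y0)
cv2.imwrite("pics/w4c.png",cv2.resize(im[y0:y0+150,x0:x0+200],(800,600),interpolation=cv2.INTER_CUBIC))
E
```

```text
7.15 [ 538.28217389 -260.95161567  140.81800275] [-3.14143552e+00  1.27026524e-04  2.88539144e-01]
317 70
217 10
```

View pics/w4c.png

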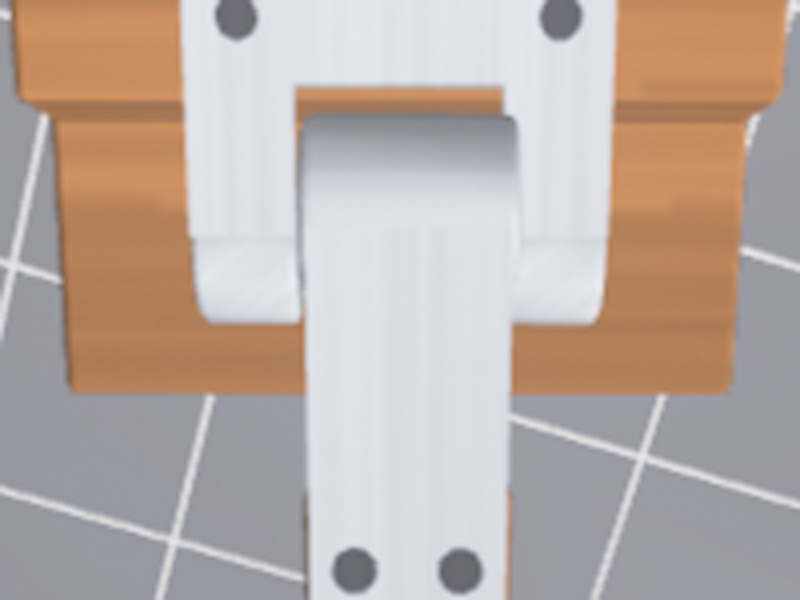

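The held knuckle shows at crop x 302–518, with its front at y≈115. The fixed knuckles span x 198–604 with the gap centred at about x 401. The bar looks parallel to the block.

```bash
python3 - <<'E'
from h import *
import pickle
np.set_printoptions(precision=1,suppress=True)
c=pickle.load(open("w4.pkl","rb"))
P=lambda x,y,z:onz(c,x/4+217,y/4+10,z)
th=np.radians(16.5);ex=np.array([np.cos(th),np.sin(th),0]);ey=np.array([-ex[1],ex[0],0])
rel=lambda p:np.array([(p-[624,-235.7,0])@ex,(p-[624,-235.7,0])@ey,p[2]])
print("cam",rel(np.array(c["cam_to_world"])[:3,3]))
print("knuckle front in jamb frame",rel(P(410,115,140)),"width",np.linalg.norm(P(302,150,150)-P(518,150,150)))
a,b=rel(P(409,240,151)),rel(P(408,570,151));print("leaf",a,b,np.degrees(np.arctan2(*(a-b)[1::-1])))
print("fixed gap",rel(P(400,86,83)),"outer mid",rel(P(401,300,77)),"step edge",rel(P((13+787)/2,100,81)),"front edge",rel(P((70+733)/2,393,56)))
print("fixed front",rel(P(401,323,73)))
E
```

```text
cam [-16.2  -0.2 338. ]
knuckle front in jamb frame [ 12.9  -1.  140. ] width 26.83884668045242
leaf [ -3.3  -0.9 151. ] [-45.   -0.8 151. ] -0.10585747510439314
fixed gap [25.7  0.4 83. ] outer mid [-8.3  0.3 77. ] step edge [23.9  0.4 81. ] front edge [-25.    0.2  56. ]
fixed front [-12.1   0.3  73. ]
```

Call:
{"op": "move_arm", "data": {"commands": [[[-0.1,0.1,-1],[0,0,0],0],[[0,0,-1.5],[0,0,0],0],[[0,0,-1.5],[0,0,0],0],[[0,0,-1],[0,0,0],0],[[0,0,-0.5],[0,0,0],0],[[0,0,0],[0,0,0],0],[[0,0,0],[0,0,0],0]]}}

```text
t: 7.9
eef_pos: [537.6, -260.3, 86.2]
tcp_rot: [3.141, -0.0, 0.288]
ft_force: [-0.5, -0.6, -2.2]
opening: 0.294
grip_force: 30.0
```

Call:
{"op": "move_arm", "data": {"commands": [[[0,0,-0.4],[0,0,0],0],[[0,0,-0.4],[0,0,0],0],[[0,0,-0.2],[0,0,0],0],[[0,0,0],[0,0,0],0],[[0,0,0],[0,0,0],0]]}}

```text
t: 8.4
eef_pos: [537.4, -260.3, 75.9]
tcp_rot: [3.141, -0.0, 0.288]
ft_force: [0.3, -0.9, -2.8]
opening: 0.291
grip_force: 30.0
```

Call:
{"op": "move_arm", "data": {"commands": [[[0,0,-0.1],[0,0,0],0],[[0,0,-0.1],[0,0,0],0],[[0,0,0],[0,0,0],0],[[0,0,0],[0,0,0],0],[[0,0,0],[0,0,0],0]]}}

```text
t: 8.9
eef_pos: [537.4, -260.2, 73.9]
tcp_rot: [3.141, 0.0, 0.288]
ft_force: [-0.5, -0.4, -2.8]
opening: 0.29
grip_force: 30.0
```

Call:
{"op": "move_arm", "data": {"commands": [[[0,0,-0.1],[0,0,0],0],[[0,0,0],[0,0,0],0],[[0,0,0],[0,0,0],0],[[0,0,0],[0,0,0],0]]}}

```text
t: 9.3
eef_pos: [537.1, -260.3, 73.0]
tcp_rot: [3.142, 0.0, 0.288]
ft_force: [-4.6, -1.7, 3.1]
opening: 0.294
grip_force: 30.0
```

Contact is made, and the V is pushing the bar toward -x, so the knuckle sits slightly too far forward. I'll ease it back a little and keep lowering.

Call:
{"op": "move_arm", "data": {"commands": [[[-0.05,-0.015,0],[0,0,0],0],[[0,0,-0.05],[0,0,0],0],[[0,0,0],[0,0,0],0],[[0,0,0],[0,0,0],0]]}}

```text
t: 9.7
eef_pos: [536.9, -260.5, 72.4]
tcp_rot: [3.141, -0.0, 0.288]
ft_force: [-4.2, -1.0, 1.3]
opening: 0.293
grip_force: 30.0
```

Call:
{"op": "move_arm", "data": {"commands": [[[-0.05,-0.015,0],[0,0,0],0],[[0,0,-0.05],[0,0,0],0],[[0,0,0],[0,0,0],0],[[0,0,0],[0,0,0],0]]}}

```text
t: 10.1
eef_pos: [536.4, -260.5, 71.8]
tcp_rot: [3.141, -0.0, 0.288]
ft_force: [-1.9, -1.2, 0.2]
opening: 0.295
grip_force: 30.0
```

Call:
{"op": "move_arm", "data": {"commands": [[[0,0,-0.05],[0,0,0],0],[[0,0,0],[0,0,0],0],[[0,0,0],[0,0,0],0],[[0,0,0],[0,0,0],0]]}}

```text
t: 10.5
eef_pos: [536.3, -260.6, 71.3]
tcp_rot: [3.142, 0.0, 0.288]
ft_force: [-2.7, -1.5, 0.9]
opening: 0.292
grip_force: 30.0
```

```bash
python3 - <<'E'
from h import *
import pickle
s=state();c=camera_info("wrist");im=read_camera("wrist");cv2.imwrite("pics/w5.png",im);pickle.dump(c,open("w5.pkl","wb"))
print(s["t"],s["eef_pos"],s["tcp_rot"],s["moment"])
u,v=map(int,proj(c,(624,-235.7,80)));x0,y0=u-100,max(v-60,0);print(x0,y0)
cv2.imwrite("pics/w5c.png",cv2.resize(im[y0:y0+150,x0:x0+200],(800,600),interpolation=cv2.INTER_CUBIC))
E
```

```text
10.5 [ 536.27094421 -260.58524121   71.33492299] [3.14153457e+00 1.89720813e-04 2.88410983e-01] [-0.32676062  0.52265535 -0.0696059 ]
219 0
```

View pics/w5c.png

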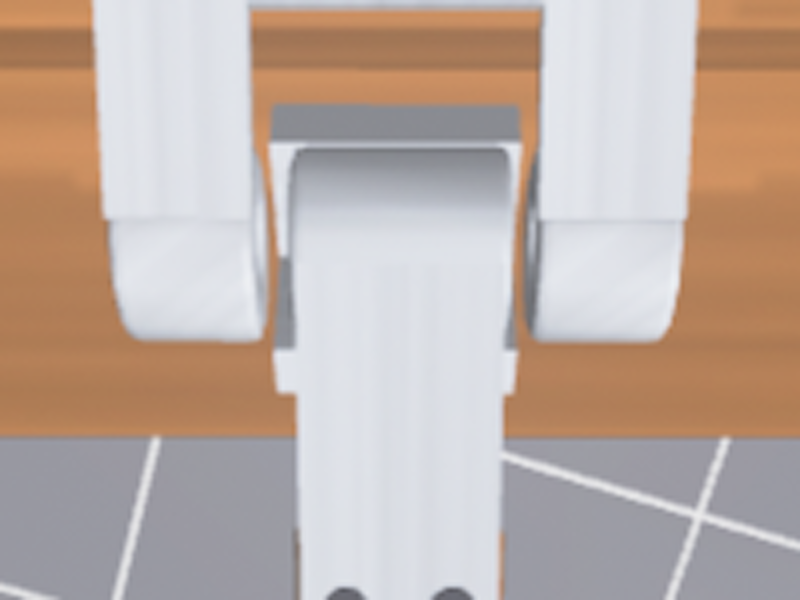

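The crop shows the knuckle seated in the cradle gap. It spans x 292–513, with the cradle at 270–520 and fixed knuckles 110–686, so it is centred sideways. The V lips are at y 143 and 350, and the knuckle front is at y≈148.

```bash
python3 - <<'E'
from h import *
import pickle
np.set_printoptions(precision=2,suppress=True)
c=pickle.load(open("w5.pkl","rb"))
P=lambda x,y,z:onz(c,x/4+219,y/4,z)
th=np.radians(16.5);ex=np.array([np.cos(th),np.sin(th),0]);ey=np.array([-ex[1],ex[0],0])
rel=lambda p:np.array([(p-[624,-235.7,0])@ex,(p-[624,-235.7,0])@ey,p[2]])
C=rel(np.array(c["cam_to_world"])[:3,3]);print("cam",C)
r,f,b=rel(P(395,143,69)),rel(P(395,350,69)),rel(P(395,257,56))
print("lips",r,f,"mid",(r+f)/2,"vbottom",b)
print("fixed front+12",rel(P(398,341,73))[0]+12,"step",rel(P(398,30,81))[0]-24,"blockfront",rel(P(398,436,56))[0]+25)
# tangent ray of held knuckle front: solve hole x for z 73
k=rel(P(402.5,148,73));print("k",k)
d=np.array([k[0]-C[0],73-C[2]]);d/=np.linalg.norm(d);n=np.array([-d[1],d[0]])
for z in(73,74,75):
  # distance of (x,z) to the ray =12, behind
  x=[C[0]+(s*12-n[1]*(z-C[2]))/n[0] for s in(1,-1)];print(z,x)
print("knuckle w",np.linalg.norm(P(292,200,84)-P(513,200,84)))
E
```

```text
cam [-18.02   0.76 268.52]
lips [12.73  0.82 69.  ] [-13.27   0.82  69.  ] mid [-0.27  0.82 69.  ] vbottom [-0.27  0.83 56.  ]
fixed front+12 -0.2146793303613883 step -0.4967023288771095 blockfront -0.059796136756556706
k [11.52 -0.14 73.  ]
73 [np.float64(23.65326044925236), np.float64(-0.619097227279962)]
74 [np.float64(23.502180154321078), np.float64(-0.7701775222112452)]
75 [np.float64(23.351099859389794), np.float64(-0.9212578171425285)]
knuckle w 27.001563354765267
```

Call:
{"op": "move_arm", "data": {"commands": [[[0.03,0.01,-0.05],[0,0,0],0],[[0,0,0],[0,0,0],0],[[0,0,0],[0,0,0],0],[[0,0,0],[0,0,0],0]]}}

```text
t: 10.95
eef_pos: [536.1, -260.5, 70.8]
tcp_rot: [-3.141, 0.001, 0.288]
ft_force: [-6.5, -2.4, 2.9]
opening: 0.29
grip_force: 30.0
```

Call:
{"op": "move_arm", "data": {"commands": [[[0,0,-0.05],[0,0,0],0],[[0,0,0],[0,0,0],0],[[0,0,0],[0,0,0],0],[[0,0,0],[0,0,0],0]]}}

```text
t: 11.35
eef_pos: [536.1, -260.5, 70.3]
tcp_rot: [-3.141, 0.001, 0.288]
ft_force: [-6.7, -2.8, 3.0]
opening: 0.294
grip_force: 30.0
```

Call:
{"op": "move_arm", "data": {"commands": [[[-0.06,-0.02,0],[0,0,0],0],[[0,0,0],[0,0,0],0],[[0,0,0],[0,0,0],0],[[0,0,0],[0,0,0],0]]}}

```text
t: 11.75
eef_pos: [536.1, -260.6, 70.4]
tcp_rot: [3.142, 0.0, 0.288]
ft_force: [-3.1, -1.5, 1.2]
opening: 0.294
grip_force: 30.0
```

Call:
{"op": "move_arm", "data": {"commands": [[[-0.04,-0.01,0],[0,0,0],0],[[0,0,0],[0,0,0],0],[[0,0,0],[0,0,0],0],[[0,0,0],[0,0,0],0]]}}

```text
t: 12.15
eef_pos: [536.0, -260.7, 70.3]
tcp_rot: [3.141, -0.001, 0.288]
ft_force: [0.2, 1.0, -0.5]
opening: 0.291
grip_force: 30.0
```

Call:
{"op": "move_arm", "data": {"commands": [[[0,0,-0.03],[0,0,0],0],[[0,0,0],[0,0,0],0],[[0,0,0],[0,0,0],0],[[0,0,0],[0,0,0],0]]}}

```text
t: 12.55
eef_pos: [535.9, -260.7, 70.1]
tcp_rot: [3.141, -0.0, 0.288]
ft_force: [2.8, 0.3, -0.1]
opening: 0.29
grip_force: 30.0
```

```bash
python3 - <<'E'
from h import *
import pickle
s=state();c=camera_info("wrist");im=read_camera("wrist");pickle.dump(c,open("w6.pkl","wb"))
print(s["t"],s["eef_pos"],s["ft_force"],s["grip_force"])
u,v=map(int,proj(c,(624,-235.7,80)));x0,y0=u-100,max(v-60,0);print(x0,y0)
cv2.imwrite("pics/w6c.png",cv2.resize(im[y0:y0+150,x0:x0+200],(800,600),interpolation=cv2.INTER_CUBIC))
E
```

```text
12.55 [ 535.90712825 -260.70315581   70.07738107] [ 2.82617624  0.31202789 -0.10023958] 29.995156824588776
219 0
```

View pics/w6c.png

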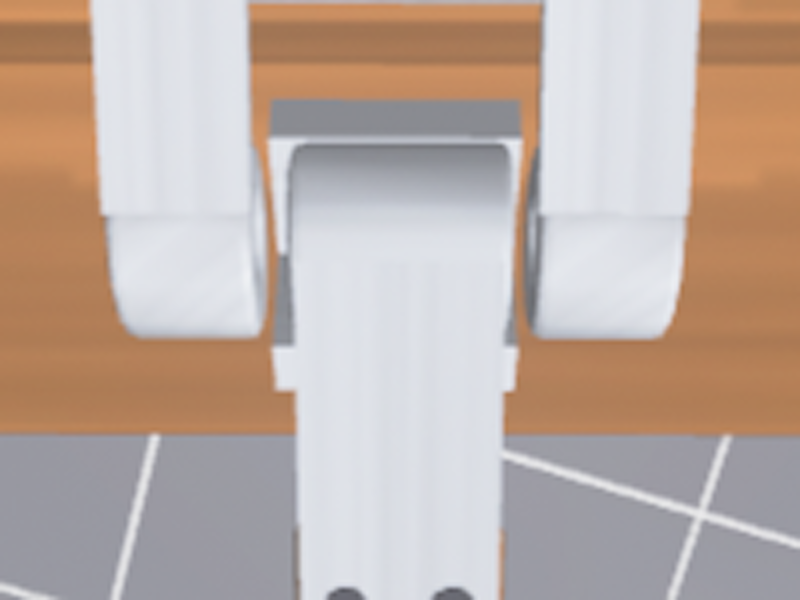

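The knuckle front is at y≈144 between the V lips at y 138 and 346, and sits centred between the fixed knuckles. The sideways force flips sign when I nudge the bar, so it is seated in the V. I'm handing in.

```bash
python3 -c "
from cell import env
print(env.job_done())"
```

```text
the job is handed in; nothing more can be done
None
```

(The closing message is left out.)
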